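# Touch-check the stage bearing studs and clip the gauge away

### The job

Take the touch gauge from its open rest and check the three bearing studs on the microscope's black carrier plate: press its sprung stylus gently onto the middle of the head of the round stud, then the triangular one, then the square one, each for about a second, without running the stylus hard against its stop. The studs are screwed to different heights, so feel for each. Then push the gauge down into the fork stand until it lies on the floor of both forks and the sprung jaw has snapped shut over it, and let go, leaving the other things on the bench where they are.

Things in the scene. Friction and masses are not known exactly. Their poses are not given: they have to be found in the camera images.
- gauge: touch gauge: steel rod 16 mm thick along its x axis, from x = -85 to +95 mm, with a black square grip block (60 x 22 x 22 mm) at the middle; at the +x end an elbow 20 x 18 x 20 mm and a nose 14 mm thick pointing down (-z) at x = +90 mm to 36 mm under the axis. Origin: on the rod axis, centre of the grip block. 0.11 to 0.23 kg. Starts level in the rest, nose down, pointing away from the robot
- stylus: the steel stylus, 8 mm thick round tip, in the gauge's nose. Origin: the very bottom of its tip; at rest it is at (90, 0, -58) mm in the gauge's frame. It is sprung: begins to give at 1 N, slides up 8 mm at 0.4 N per mm, and stands on a hard stop at 4.2 N
- rest: open rest in which the gauge starts: grey foot 150 x 90 x 10 mm, two aluminium forks 14 mm thick at x = +52 and -52 mm, slots 22 mm wide along x, floor 75 mm and prongs 87 mm above the bench. Origin: centre of the underside. Fixed. Rest and stand may be on either side
- stand: fork stand where the gauge must end, fixed: foot and forks as the rest's (x = +52 and -52 mm, slots 22 mm wide at y = 0, floor at 75 mm, so the seated rod's axis is at 83 mm). The fork at +52 is plain, 98 mm high; the one at -52 has a -y prong 122 mm high and a sprung jaw. The grip block goes between the forks with 15 mm to spare each way, nose outside either end. Origin: centre of the underside
- jaw_lip (a point): the free lower edge of the stand's steel jaw, 3 mm thick. The jaw hangs on a hinge along x at (x -52, y 22, z 118) mm in the stand's frame and slants down over the slot to here, (y 1, z 95.5) when closed. Pushing the rod straight down the slot's middle swings it aside (3 to 6 N down; it thrusts the rod 5 to 12 N towards -y) and it snaps back over the rod
- jaw (a joint): angle of the sprung jaw: 0 closed over the slot (it cannot go further), about 0.35 as the rod passes it, at most 1.0 rad
- plate: black carrier plate 200 x 190 x 18 mm, fixed on the bench, with a glass window 36 mm wide in its middle. Origin: centre of the underside
- stud_round: bearing stud with a round steel head (32 mm across, 12 mm thick) over a collar 36 mm wide, 30 mm high, fixed on the plate. Origin: centre of the collar's underside, on the plate's top (18 mm above the bench); axis vertical. The head's top is 48 to 64 mm above the origin: set differently each time and not measured; it holds against gentle pushing
- stud_tri: the same with a triangular head (three corners 25 mm from its centre, flat sides 12.5 mm from it)
- stud_square: the same with a square head (28 x 28 mm)
- objective: bystander: brass objective lens, 30 mm across, 46 mm high, upright; origin under its centre
- eyepiece: bystander: black eyepiece, 42 mm across, 54 mm high, upright; origin under its centre
- slide_box: bystander: grey slide box 85 x 100 x 32 mm; origin under its centre
- oil_jar: bystander: small jar, 44 mm across, 55 mm high; origin under its centre
- dish: bystander: glass dish, 90 mm across, 18 mm high; origin under its centre
- screwdriver: bystander: screwdriver, 160 mm, lying
There are look-alikes about, which are no part of the job. Several things have the shape of the gauge; the one meant has the colours described above. What is shaped like the stand but blue is not meant.

How it is judged:
On the way, in this order (a step that is already met when the one before it is completed fails the run):
1. the stylus is pressed for 0.4 s, with more than 0.9 N, on the round head, within 12 mm of its centre (contact force between stylus and stud_round above 0.9 N and horizontal distance between stylus and stud_round below 0.012 m), for 0.4 s.
2. the stylus is pressed for 0.4 s, with more than 0.9 N, on the triangular head, within 12 mm of its centre (contact force between stylus and stud_tri above 0.9 N and horizontal distance between stylus and stud_tri below 0.012 m), for 0.4 s.
3. the stylus is pressed for 0.4 s, with more than 0.9 N, on the square head, within 12 mm of its centre (contact force between stylus and stud_square above 0.9 N and horizontal distance between stylus and stud_square below 0.012 m), for 0.4 s.
At the end, for the whole second after the job is handed in: the gauge lies at rest on the floor of both forks of the stand (rod axis 78 to 87.5 mm above the bench, within 6 mm of the slots' middle line and 0.07 rad of their direction, grip block between the forks), the jaw closed over it (below 0.12 rad) (x of gauge in the frame of stand between -0.022 and 0.022 m and y of gauge in the frame of stand between -0.006 and 0.006 m and z of gauge in the frame of stand between 0.078 and 0.0875 m and angle between the x axis of gauge and the x axis of stand, either way round below 0.07 rad and value of joint jaw below 0.12 rad and linear speed of gauge below 0.02 m/s); the robot touches nothing.
It fails at once if the gauge is pressed on a stud with more than 9 N (the stylus hard against its stop) (contact force between gauge and stud_round above 9 N or contact force between gauge and stud_tri above 9 N or contact force between gauge and stud_square above 9 N).
It fails at once if a bystander is shifted by more than 25 mm (distance of any of objective, eyepiece, slide_box, oil_jar, dish, screwdriver from where it was at the start of the episode above 0.025 m).
It also fails if it takes over 67 s, if anything falls off the work surface, if the arm or the gripper's body presses on something with over 40 N, if the wrist force passes 120 N, or if a joint passes its speed limit or range.

### The arm

A 6-joint arm with a two-finger parallel gripper is mounted at the origin on the work surface. World frame = base frame: x ahead of the robot, y to its left, z up, the work surface at z = 0. Lengths are in m, angles in rad, forces in N, time in s.
With the tool pointing down it reaches from about 0.35 to 0.8 m from the base axis. Payload 7.3 kg.
Tool frame: the origin (TCP) lies between the finger pads; the fingertips stand 25 mm ahead of it and the grasp point (between the pads) lies 6 mm ahead of it (r.tip_extent is the distance from the TCP to the fingertips, in m); z points along the fingers, y is the line along which they close (so a half turn about z gives the same grasp; the last joint's range is limited). The gripper opens to 85 mm and grips with 20 to 120 N. Pads are 22 mm wide; open, the fingers measure 114 mm over their backs; the gripper's body (76 mm by 85 mm) begins 54 mm behind the grasp point. The pads swing forward as they close: fully open they stand 13 mm farther back than shut.
Start: joints at [-1.318, 0.342, 1.524, -0, 1.275, -0.146], TCP at [0.204, -0.484, 0.256] pointing down, gripper open.
Joint ranges: [-2.53, 2.53], [-0.77, 2.02], [0.04, 2.7], [-1, 4.14], [0.28, 2.66], [-3.11, 3.11]. Speed limits (rad/s): [2.57, 2.57, 3.14, 3.14, 3.14, 3.14].

### API

Orientations are given as a unit quaternion [x, y, z, w].
In Python, from workcell import r, command_gripper, optics gives the robot as it stands. The module is installed in compiled form; this text tells all that it offers. Calls block until the motion is done:
- r.reach(position, orientation): joint-space move of the TCP to a pose.
- r.move_straight(position, orientation=None, speed=0.15, max_force=None): straight line of the TCP; orientation=None keeps the orientation; speed is the mean speed in m/s. With max_force (N) it stops when the force on the tool has changed by that much, and returns True; else False.
- r.movej(angles): joint-space move.
- command_gripper(opening, force=None): finger opening in m; force is the grip in N (None keeps the last); returns when the fingers have stopped.
- r.hold(seconds).
- r.solve_ik(position, orientation): joint angles nearest the present ones, or None.
- r.read_state(): the state.
- optics.get_image(name): name is "side" or "top"; returns (picture, depth): 400x640x3 uint8, red, green, blue; 400x640 float32, m along the optical axis (not along the pixel's ray), 0 where there is no reading.
- optics.camera_model(name): a dict with "K" (3x3 intrinsics, pixels), "k1" (the pictures are not rectified: a ray, as slopes to the right and down, at radius r is drawn at 1 + k1 r^2 times it, then the intrinsics apply), "R" (3x3) and "t" (3): a world point X has camera coordinates R X + t. Camera axes: x right, y down, z forward; pixel columns grow to the right and rows downward; lengths in m; the calibration is good to about 2 mm. A picture is of the moment at which its call begins. camera_model takes no time and is no camera call.
A pose or a line that the arm cannot do raises r.PlanningError and nothing moves.
- r.finish_job(): hands the job in; it is judged then, once.
The state is a dict: "time_s": time; "joint_positions": joint angles; "dq": joint speeds; "tau": joint torques, N m; "eef_pos": TCP position; "eef_rot": TCP orientation; "contact_force": force on the tool from outside, world axes, zero at the start; "torque": the same for the moment, N m; "grip_width": finger opening in m; "grip_force": force on a finger pad.
Only numpy, scipy, OpenCV 4.12 (cv2) and the standard library are available. Lean on these libraries where they do the work, as an engineer would, in place of code of your own. Each camera call takes 0.05 s, during which the arm holds its last target. There are 200 camera calls.

## Working session

There is one attempt and no reset: what is moved stays moved. The work goes in short steps, each a Python script; the robot and the scene stay as the last script left them, time stands still between calls to the robot, and variables do not carry over. Pictures are saved under pics/ and viewed, at most 10 in all, crops included, and the job is handed in when it is done.

```bash
mkdir -p pics
python3 - <<'E'
from workcell import r, command_gripper, optics
import cv2,numpy as np
for n in ("top","side"):
    im,d=optics.get_image(n); np.savez(f"{n}0.npz",im=im,d=d)
    cv2.imwrite(f"pics/{n}0.png",im[:,:,::-1])
    m=optics.camera_model(n); print(n,{k:np.round(v,4).tolist() for k,v in m.items()}); print((d>0).mean())
s=r.read_state();print(s["time_s"],s["eef_pos"],s["eef_rot"],s["contact_force"],r.tip_extent)
E
```

```text
top {'K': [[410.989, 0.0, 321.0449], [0.0, 410.989, 195.7139], [0.0, 0.0, 1.0]], 'k1': -0.0235, 'R': [[0.023, -0.9995, 0.0218], [-0.9949, -0.025, -0.0974], [0.0979, -0.0194, -0.995]], 't': [-0.0292, 0.574, 1.3442]}
0.996046875
side {'K': [[428.3542, 0.0, 317.4965], [0.0, 428.3542, 200.2534], [0.0, 0.0, 1.0]], 'k1': -0.0698, 'R': [[-0.7803, -0.6252, -0.0146], [-0.4023, 0.5196, -0.7538], [0.4788, -0.5823, -0.657]], 't': [0.4558, 0.3222, 1.0164]}
0.995984375
0.1 [ 0.20378657 -0.4834782   0.25567382] [ 9.80189015e-01  1.98063034e-01 -3.55435844e-05 -7.27023113e-04] [ 0.40770058  0.14551551 -1.29198137] 0.025
```

View pics/top0.png

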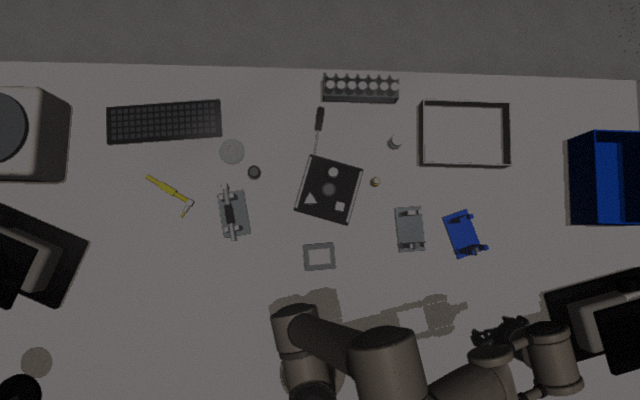

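View pics/side0.png

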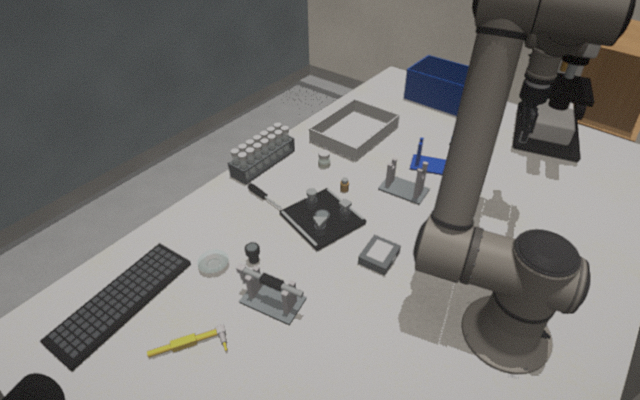

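Top view: gauge in its rest at about (233,213); grey stand at (409,229); plate at (329,189) with the round stud at (333,172), the triangular at (310,199) and the square at (340,206). The yellow gauge and blue stand are look-alikes. The side view agrees. Next I'll enlarge crops of both.

```bash
cat > h.py <<'E'
import numpy as np,cv2
from workcell import r, command_gripper, optics
def pix(n,X):
    m=optics.camera_model(n); c=np.atleast_2d(X)@m["R"].T+m["t"]; s=c[:,:2]/c[:,2:]
    s=s*(1+m["k1"]*(s**2).sum(1,keepdims=True)); K=m["K"]
    return s*[K[0,0],K[1,1]]+K[:2,2]
def ray(n,p):
    m=optics.camera_model(n);K=m["K"]; q=(np.atleast_2d(p)-K[:2,2])/[K[0,0],K[1,1]]; s=q.copy()
    for _ in range(10): s=q/(1+m["k1"]*(s**2).sum(1,keepdims=True))
    d=np.c_[s,np.ones(len(s))]@m["R"]; return -m["R"].T@m["t"],d
def onz(n,p,z):
    o,d=ray(n,p); return o+d*((z-o[2])/d[:,2])[:,None]
def cloud(n,d):
    v,u=np.mgrid[:400,:640]; o,dr=ray(n,np.c_[u.ravel(),v.ravel()])
    return (o+dr*d.ravel()[:,None]).reshape(400,640,3)
E
python3 - <<'E'
from h import *
def crop(im,x0,x1,y0,y1,w,h):
    c=cv2.resize(im[y0:y1,x0:x1],(w,h),interpolation=cv2.INTER_CUBIC)
    return np.clip(c.astype(float)*1.8,0,255).astype(np.uint8)
t=np.load("top0.npz")["im"]; s=np.load("side0.npz")["im"]
a=np.hstack([crop(t,208,268,175,250,240,300),crop(t,285,370,145,235,283,300),crop(t,385,435,195,265,214,300)])
b=np.hstack([crop(s,230,315,235,325,283,300),crop(s,270,370,180,250,300,300) ,crop(s,370,440,145,210,217,300)])
w=max(a.shape[1],b.shape[1]); f=lambda q:np.pad(q,((0,0),(0,w-q.shape[1]),(0,0)))
cv2.imwrite("pics/crop.png",np.vstack([f(a),f(b)])[:,:,::-1])
for n in("top","side"):
    P=cloud(n,np.load(n+"0.npz")["d"])
    pts=dict(top=[(232,213),(333,172),(310,199),(340,206),(329,189),(409,215),(409,243),(250,150),(300,220)],side=[(271,282),(312,193),(321,217),(344,206)])[n]
    for u,v in pts: print(n,(u,v),np.round(P[v,u],3))
E
```

```text
top (232, 213) [0.506 0.265 0.095]
top (333, 172) [ 0.647 -0.051  0.08 ]
top (310, 199) [0.559 0.021 0.068]
top (340, 206) [ 0.538 -0.076  0.079]
top (329, 189) [ 0.599 -0.042  0.014]
top (409, 215) [ 0.518 -0.313  0.02 ]
top (409, 243) [ 0.425 -0.295  0.099]
top (250, 150) [ 0.73   0.233 -0.005]
top (300, 220) [0.493 0.053 0.002]
side (271, 282) [0.499 0.283 0.095]
side (312, 193) [ 0.641 -0.047  0.082]
side (321, 217) [0.564 0.008 0.067]
side (344, 206) [ 0.531 -0.06   0.08 ]
```

View pics/crop.png

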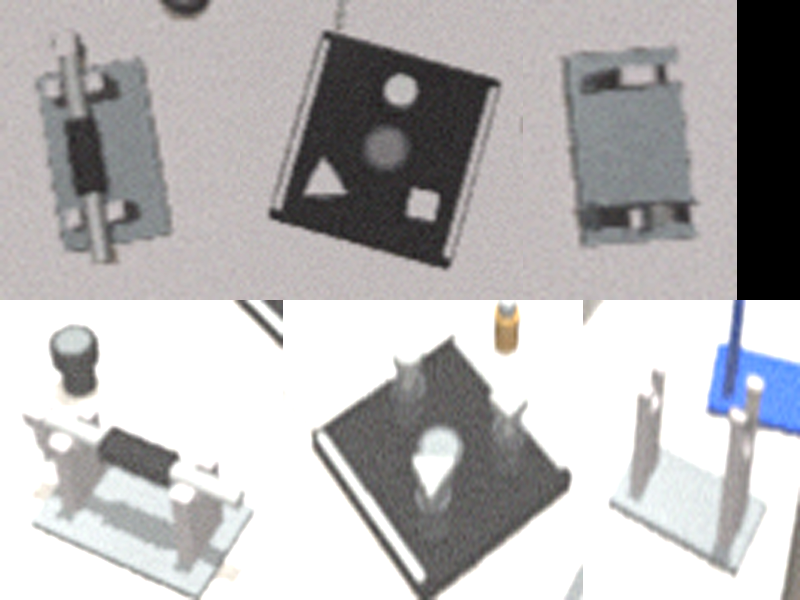

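The crops show clean outlines of the gauge's black block, the three heads and the stand. The stand's tall fork seems to be at the end nearer the robot. Now the measurements.

Run:
```python
from h import *
D={n:np.load(n+"0.npz") for n in("top","side")}
C={n:cloud(n,D[n]["d"]) for n in D}
I={n:D[n]["im"].astype(float).mean(2) for n in D}
# studs
for name,t,s in(("round",(333,172),(312,193)),("tri",(310,199),(321,217)),("square",(340,206),(344,206))):
    u,v=t; w=I["top"][v-9:v+10,u-9:u+10].astype(np.float32)
    m=(w>75).astype(np.uint8); n,l,st,c=cv2.connectedComponentsWithStats(m); k=1+np.argmin(np.hypot(*(c[1:]-9).T))
    ct=c[k]+[u-9,v-9]; z=np.median(C["top"][v-9:v+10,u-9:u+10,2][l==k])
    q=C["side"].reshape(-1,3); p=onz("top",ct,z)[0]; near=(np.hypot(*(q-p)[:,:2].T)<.02)
    zs=np.percentile(q[near][:,2],[50,75,90])
    print(name,ct,st[k,4],round(float(w.max())),"z",z,"side z",zs,"pos",p)
# block
P=C["top"]; 
a=np.hypot(P[...,0]-.506,P[...,1]-.27)<.06
m=a&(P[...,2]>.086)&(I["top"]<45); b=P[m]; print("block",m.sum(),b.mean(0),np.ptp(b,axis=0), np.percentile(b[:,2],[10,50,90]))
a=(np.hypot(P[...,0]-.506,P[...,1]-.27)<.14)&(P[...,2]>.08)
b=P[a&(P[...,2]<.098)];  print("gauge",len(b),b.min(0),b.max(0))
vx,vy,x0,y0=cv2.fitLine(P[m][:,:2].astype(np.float32),cv2.DIST_HUBER,0,.001,.001).ravel();print("blk dir",np.arctan2(vy,vx),x0,y0)
for n,c0 in(("rest",(.5,.25)),("stand",(.48,-.3))):
    for cam in("top","side"):
        Q=C[cam]; im=D[cam]["im"].astype(int); a=(np.hypot(Q[...,0]-c0[0],Q[...,1]-c0[1])<.12)&(abs(Q[...,2]-.01)<.012)&(im[...,2]-im[...,0]>2 if cam=="top" else im[...,2]-im[...,0]>2)&(im[...,2]-im[...,0]<40)
        mk=cv2.morphologyEx(a.astype(np.uint8),cv2.MORPH_OPEN,np.ones((2,2)))
        pts=np.argwhere(mk)[:,::-1]; 
        if len(pts)<50: print(n,cam,len(pts));continue
        w=onz(cam,pts,.01)[:,:2].astype(np.float32)
        print(n,cam,len(pts),cv2.minAreaRect(w))
    q=np.r_[C["top"].reshape(-1,3),C["side"].reshape(-1,3)]
for cam in("top","side"):
    q=C[cam].reshape(-1,3);q=q[(np.hypot(q[:,0]-.47,q[:,1]+.305)<.1)&(q[:,2]>.055)]
    print(cam,np.round(q[np.argsort(q[:,0])],3).tolist())
```

```text
round [332.92424242 171.57575758] 66 111 z 0.08157399489367712 side z [0.04876197 0.07923682 0.08229559] pos [ 0.64856178 -0.05098641  0.08157399]
tri [309.94366197 198.77464789] 71 110 z 0.06867702562394462 side z [0.0482865  0.06763708 0.06957962] pos [0.55968953 0.02103363 0.06867703]
square [339.57971014 205.94202899] 69 111 z 0.07989833584382677 side z [0.04870853 0.07696476 0.07987419] pos [ 0.53796132 -0.07467783  0.07989834]
block 135 [0.50414624 0.2753481  0.09412023] [0.06006106 0.03094951 0.01298783] [0.09078468 0.0940101  0.09767187]
gauge 428 [0.42134705 0.24269823 0.08003885] [0.60265765 0.3114483  0.09780353]
blk dir 0.1943327 0.5041462 0.2753481
rest top 287 ((0.5041555762290955, 0.2727890908718109), (0.1427335888147354, 0.08529403805732727), 13.856969833374023)
rest side 588 ((0.5044106245040894, 0.27823853492736816), (0.145188108086586, 0.08610566705465317), 11.502951622009277)
stand top 637 ((0.4689180254936218, -0.3205796778202057), (0.14534559845924377, 0.0858566015958786), 6.2732720375061035)
stand side 404 ((0.46541258692741394, -0.3140752911567688), (0.1443741
[... 11884 characters left out ...]
 -0.292, 0.092], [0.525, -0.289, 0.074], [0.525, -0.322, 0.099], [0.526, -0.293, 0.059], [0.526, -0.328, 0.075], [0.526, -0.327, 0.08], [0.526, -0.323, 0.102], [0.526, -0.292, 0.1], [0.526, -0.292, 0.067], [0.526, -0.327, 0.084], [0.526, -0.325, 0.093], [0.527, -0.337, 0.098], [0.527, -0.29, 0.085], [0.527, -0.332, 0.097], [0.527, -0.289, 0.093], [0.528, -0.292, 0.079], [0.528, -0.293, 0.074], [0.528, -0.291, 0.088], [0.528, -0.296, 0.06], [0.528, -0.291, 0.055], [0.528, -0.302, 0.097], [0.528, -0.29, 0.06], [0.529, -0.334, 0.099], [0.529, -0.324, 0.088], [0.529, -0.292, 0.094], [0.53, -0.33, 0.1], [0.531, -0.325, 0.099], [0.531, -0.329, 0.08], [0.531, -0.327, 0.089], [0.532, -0.329, 0.092]]
```

```bash
cat >> h.py <<'E'
def quat(psi): return [np.cos(psi/2),np.sin(psi/2),0,0]
def st(tag=""):
    s=r.read_state(); print(tag,round(s["time_s"],2),np.round(s["eef_pos"],4),"F",np.round(s["contact_force"],2),"T",np.round(s["torque"],2),"w",round(s["grip_width"],4),"gf",np.round(s["grip_force"],1)); return s
E
python3 - <<'E'
from h import *
c=np.array([.504,.2755]);a=.2;L=[]
for cam in("top","side"):
    d=np.load(cam+"0.npz"); P=cloud(cam,d["d"]).reshape(-1,3); I=d["im"].mean(2).ravel(); c1=c;a1=a
    for _ in range(8):
        x=np.array([np.cos(a1),np.sin(a1)]); y=np.array([-x[1],x[0]]); u=(P[:,:2]-c1)@x; v=(P[:,:2]-c1)@y
        m=(abs(u)<.1)&(abs(v)<.013)&(P[:,2]>.084)&(P[:,2]<.1)
        vx,vy,x0,y0=cv2.fitLine(P[m][:,:2].astype(np.float32),cv2.DIST_HUBER,0,.001,.001).ravel(); a1=np.arctan(vy/vx); c1=c1+y*np.dot([x0-c1[0],y0-c1[1]],y)
    b=m&(I<(45 if cam=="top" else 80)); ub=u[b]; print(cam,m.sum(),"yaw",a1,"line",c1,"block u",np.percentile(ub,[2,50,98]),"ends",u[m].min(),u[m].max()); L.append((a1,c1+x*(np.percentile(ub,2)+np.percentile(ub,98))/2))
print(L); a=np.mean([l[0] for l in L]); c=np.mean([l[1] for l in L],axis=0); print(a,c); np.save("g.npy",[a,*c])
st(); r.reach([*c,.24],quat(a)); st("hover"); print(r.read_state()["joint_positions"])
E
```

```text
top 351 yaw 0.20386715 line [0.50407873 0.27511315] block u [-0.0279362   0.00019944  0.02817554] ends -0.0840374977903154 0.09978917413825149
side 519 yaw 0.21411622 line [0.50330433 0.27888456] block u [-0.02753302 -0.00098135  0.02840899] ends -0.08301735610091675 0.09960351654228222
[(np.float32(0.20386715), array([0.50419593, 0.27513737])), (np.float32(0.21411622), array([0.50373231, 0.27897762]))]
0.20899168 [0.50396412 0.2770575 ]
 0.1 [ 0.2038 -0.4835  0.2557] F [ 0.41  0.15 -1.29] T [ 0.02 -0.    0.02] w 0.0854 gf 0.0
hover 2.98 [0.5043 0.2764 0.24  ] F [-0.07 -0.16 -0.41] T [-0.03 -0.01  0.01] w 0.0855 gf 0.0
[ 3.68112252e-01  4.46563888e-01  1.40810036e+00 -1.81485143e-04
  1.28690122e+00  1.73103628e+00]
```

Run:
```python
from h import *
a,x,y=np.load("g.npy"); q=quat(a)
print(r.move_straight([x,y,.089],q,speed=.12,max_force=15)); st("down")
command_gripper(.03,40); command_gripper(0.015,100); st("grip")
r.move_straight([x,y,.21],q,speed=.12); s=st("up"); print(s["eef_rot"])
im,d=optics.get_image("side"); im2,d2=optics.get_image("top"); np.savez("lift.npz",s=im,sd=d,t=im2,td=d2)
p=pix("side",[x,y,.2])[0].astype(int);p2=pix("top",[x,y,.2])[0].astype(int); print(p,p2)
f=lambda im,p:np.clip(cv2.resize(im[max(p[1]-75,0):p[1]+75,p[0]-75:p[0]+75],(400,400)).astype(float)*1.6,0,255)
cv2.imwrite("pics/lift.png",np.hstack([f(im,p),f(im2,p2)])[:,:,::-1])
```

```text
False
down 4.38 [0.5044 0.2773 0.0898] F [-0.38  0.08 -0.6 ] T [-0.    0.06 -0.02] w 0.0856 gf 0.0
grip 5.19 [0.5041 0.2772 0.0893] F [-0.16  0.18  1.97] T [ 0.05  0.06 -0.05] w 0.0208 gf 97.7
up 6.35 [0.5035 0.2769 0.209 ] F [-0.12 -0.31 -3.  ] T [-0.    0.09  0.07] w 0.0202 gf 97.7
[ 9.94548047e-01  1.04275195e-01 -8.95865544e-04  2.51246167e-04]
[267 250] [220 211][ WARN:0@3.082] global loadsave.cpp:1063 imwrite_ Unsupported depth image for selected encoder is fallbacked to CV_8U.
```

View pics/lift.png

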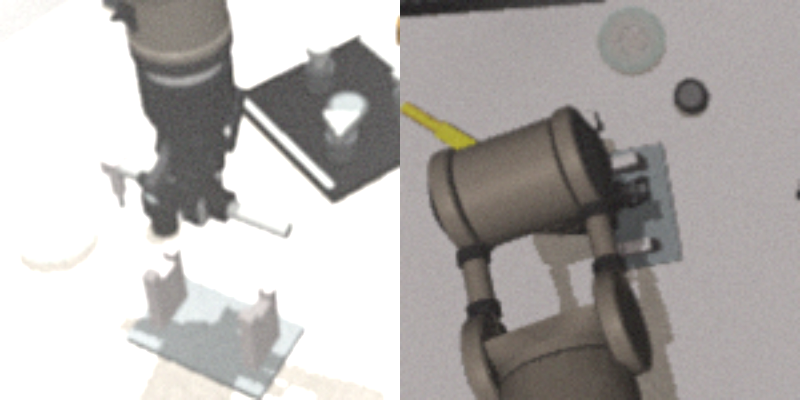

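Side crop: the gauge hangs level in the gripper, with the nose down at (118,190) in the crop, and the rest is empty. Now the round stud.

```bash
cat >> h.py <<'E'
PSI=.15
def press(sx,sy,sz):
    q=quat(PSI); x,y=sx-.09*np.cos(PSI),sy-.09*np.sin(PSI); zc=sz+.064
    r.reach([x,y,zc+.035],q); r.move_straight([x,y,zc+.007],q,speed=.06); r.hold(.3); s0=st("above")
    hit=r.move_straight([x,y,zc-.007],q,speed=.012,max_force=1.9); s=st(f"hit {hit}")
    for i in range(4):
        r.hold(.25); s=r.read_state(); print(np.round(s["contact_force"]-s0["contact_force"],2),np.round(s["eef_pos"],4))
    return s0,s,(x,y,q)
E
python3 - <<'E'
from h import *
s0,s,_=press(.6485,-.050,.0816)
im,d=optics.get_image("side"); p=pix("side",[.6485,-.05,.09])[0].astype(int)
cv2.imwrite("pics/press1.png",np.clip(cv2.resize(im[p[1]-40:p[1]+40,p[0]-40:p[0]+40],(400,400))[:,:,::-1]*1.0,0,255))
E
```

```text
above 8.68 [ 0.5597 -0.0635  0.1529] F [-0.09  0.38 -1.76] T [0.01 0.01 0.01] w 0.0203 gf 97.7
hit True 9.45 [ 0.5592 -0.0634  0.1428] F [ 1.36 -0.55 -1.2 ] T [-0.05 -0.31 -0.03] w 0.0204 gf 97.8
[ 1.68 -1.18  1.33] [ 0.5591 -0.0634  0.1427]
[0.97 0.23 1.57] [ 0.5588 -0.0633  0.1426]
[ 1.9  -0.45  1.99] [ 0.5588 -0.0633  0.1425]
[ 1.6  -1.09  2.57] [ 0.5587 -0.0632  0.1425][ WARN:0@2.472] global loadsave.cpp:1063 imwrite_ Unsupported depth image for selected encoder is fallbacked to CV_8U.
```

View pics/press1.png

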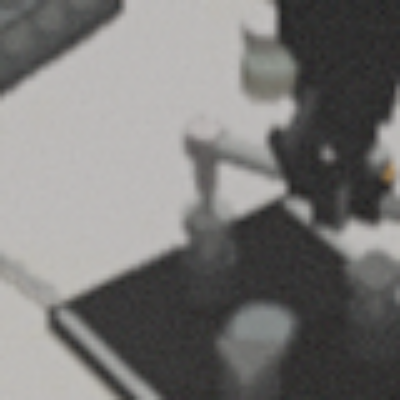

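The picture shows the stylus on the round head, close to its centre at about (207,215). The force (about 2 N) and the depth agree. Now the other two.

Run:
```python
from h import *
def up():
    p=r.read_state()["eef_pos"]; r.move_straight([p[0],p[1],.19],quat(PSI),speed=.1)
up(); press(.5597,.022,.0687)
im,d=optics.get_image("side"); p=pix("side",[.5597,.022,.08])[0].astype(int)
A=cv2.resize(im[p[1]-40:p[1]+40,p[0]-40:p[0]+40],(400,400))
up(); press(.538,-.0737,.0795)
im,d=optics.get_image("side"); p=pix("side",[.538,-.0737,.09])[0].astype(int)
B=cv2.resize(im[p[1]-40:p[1]+40,p[0]-40:p[0]+40],(400,400))
cv2.imwrite("pics/press23.png",np.hstack([A,B])[:,:,::-1])
```

```text
above 12.57 [0.4709 0.0086 0.14  ] F [ 0.25  0.08 -1.91] T [0.03 0.06 0.01] w 0.0208 gf 97.8
hit True 13.37 [0.4705 0.0086 0.1297] F [ 0.39 -0.09  0.35] T [-0.01 -0.28 -0.03] w 0.0205 gf 97.9
[ 0.66 -0.44  1.35] [0.4703 0.0086 0.1297]
[-0.39 -0.36  3.14] [0.47   0.0087 0.1295]
[1.08 0.16 2.64] [0.47   0.0086 0.1295]
[1.32 0.09 1.86] [0.4699 0.0087 0.1295]
above 16.57 [ 0.4492 -0.0872  0.1508] F [ 0.24  0.09 -1.86] T [-0.04  0.03  0.  ] w 0.0209 gf 97.9
hit True 17.35 [ 0.4488 -0.0871  0.1407] F [0.81 0.59 0.37] T [-0.06 -0.27 -0.06] w 0.0205 gf 98.1
[1.69 0.09 1.73] [ 0.4487 -0.0871  0.1407]
[-0.01  0.15  1.67] [ 0.4484 -0.087   0.1406]
[ 1.05 -0.08  2.79] [ 0.4483 -0.0869  0.1405]
[ 0.06 -0.85  1.66] [ 0.4483 -0.0869  0.1405]
```

View pics/press23.png

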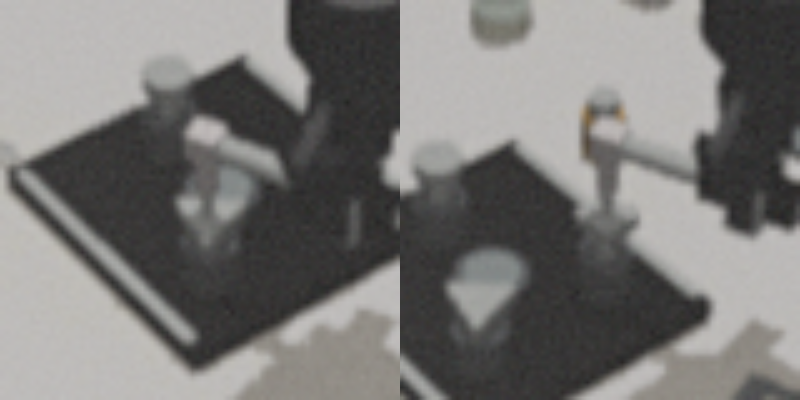

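Both presses are centred on their heads (left crop: triangle at about (208,215); right crop: square at about (605,210)). Now hover over the stand and compare the rod with the forks in the same cameras.

Run:
```python
from h import *
p=r.read_state()["eef_pos"]; r.move_straight([p[0],p[1],.22],quat(PSI),speed=.12)
a=.112; q=quat(a); c=np.array([.473,-.3165])
r.reach([*c,.2],q); r.hold(.3); s=st("hover"); print(s["eef_rot"])
e=np.array(s["eef_pos"])
out=[]
for cam in("top","side"):
    im,d=optics.get_image(cam); np.savez(f"hov_{cam}.npz",im=im,d=d)
    pp=pix(cam,[*c,.15])[0].astype(int); out.append(cv2.resize(im[pp[1]-65:pp[1]+65,pp[0]-65:pp[0]+65],(400,400)))
    P=cloud(cam,d).reshape(-1,3); I=im.mean(2).ravel()
    x=np.array([np.cos(a),np.sin(a)]);y=np.array([-x[1],x[0]])
    u=(P[:,:2]-e[:2])@x; v=(P[:,:2]-e[:2])@y
    for nm,lo,hi in(("front",.033,.078),("rear",-.087,-.033)):
        m=(u>lo)&(u<hi)&(abs(v)<.02)&(P[:,2]>.18)&(P[:,2]<.21); 
        if m.sum(): print(cam,nm,m.sum(),"u",np.median(u[m]),"v med/2/98",np.percentile(v[m],[50,2,98]),"z",np.percentile(P[m][:,2],[5,50,95]))
    # forks at start picture, same frame centred c
    P=cloud(cam,np.load(cam+"0.npz")["d"]).reshape(-1,3); u=(P[:,:2]-c)@x; v=(P[:,:2]-c)@y
    for nm,lo,hi,z0,z1 in(("far+",.045,.059,.09,.105),("near",-.059,-.045,.116,.13)):
        m=(u>lo-.004)&(u<hi+.004)&(P[:,2]>z0)&(P[:,2]<z1)&(abs(v)<.035)
        print(cam,nm,"v",np.sort(np.round(v[m]*1000).astype(int)).tolist(),"u",np.percentile(u[m],[3,97]))
cv2.imwrite("pics/hov.png",np.hstack(out)[:,:,::-1])
```

```text
hover 20.43 [ 0.4734 -0.3154  0.2004] F [-0.16  0.18 -1.83] T [-0.02  0.12 -0.04] w 0.0205 gf 97.9
[9.98386076e-01 5.67907560e-02 1.87470861e-04 1.37242564e-04]
top front 83 u 0.05602505004108076 v med/2/98 [ 0.00347025 -0.00495235  0.00929466] z [0.19544329 0.20066382 0.20463793]
top rear 63 u -0.06111285702825404 v med/2/98 [ 0.001388   -0.00566331  0.00773671] z [0.19669241 0.20128499 0.20586572]
top far+ v [-23, -23, -23, -22, -21, -19, -19, -19, -19, -19, -17, -16, -15, -15, -15, -13, -12, -11, -11, -11, -11, -10, 12, 12, 13, 14, 14, 16, 16, 16, 17, 17, 18, 19, 20, 20, 21, 21, 22, 22, 23, 24] u [0.04553651 0.05846973]
top near v [-23, -22, -22, -21, -21, -20, -19, -19, -18, -17, -17, -17, -16, -15, -14, -14, -13, -13, -12, -12, -11, -11, -10, 18, 19, 19, 20, 21, 21, 21, 22, 22, 22, 23, 23, 23, 24, 24, 26, 26, 26, 27, 27, 28, 28, 29, 30, 30, 31, 31, 33, 33, 34, 34] u [-0.06051275 -0.04240791]
side front 75 u 0.05391789178150652 v med/2/98 [ 0.00379807 -0.00530326  0.00880777] z [0.19129717 0.20010727 0.20349219]
side rear 20 u -0.03830560176841405 v med/2/98 [ 0.00517301 -0.00200779  0.00876598] z [0.18908391 0.19697911 0.20366942]
side far+ v [-27, -23, -23, -21, -21, -20, -20, -20, -19, -18, -15, -15, -15, -15, -12, -12, -12, -12, -11, 8, 11, 11, 12, 13, 14, 16, 18, 18, 18, 18, 19, 19, 19, 20, 20, 20, 20, 21, 21, 21, 21] u [0.04376125 0.05748604]
side near v [-27, -24, -22, -21, -20, -19, -19, -16, -16, -15, -15, -14, -13, -13, -13, -12, -11, -11, 11, 13, 17, 17, 18, 19, 20, 21, 21, 23, 23, 25, 25, 25, 26, 26, 27, 28, 29, 29, 30, 30, 30, 30, 31, 31, 32, 32] u [-0.06111026 -0.04404126]
```

View pics/hov.png

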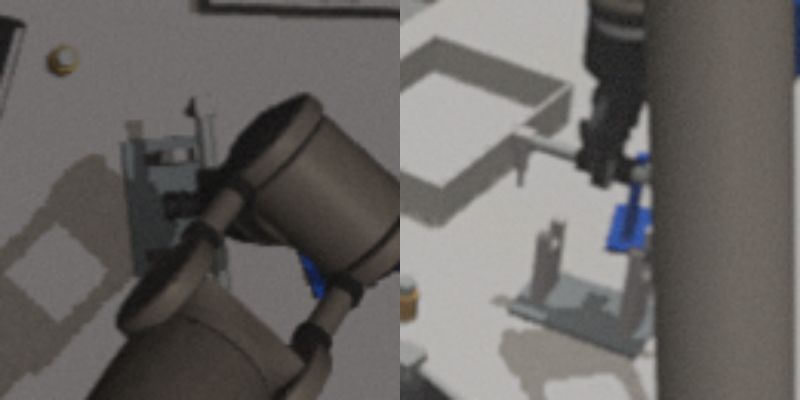

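The forks centre on (0.473,-0.3165) with yaw 0.112, within 1 mm in both cameras. The rod sits about 1 mm to +y of the TCP line and is level. I'll correct for that and insert in stages.

Run:
```python
from h import *
a=.112; q=quat(a); y=np.array([-np.sin(a),np.cos(a)]); c=np.array([.473,-.3165])-.0007*y
np.save("c.npy",c)
r.move_straight([*c,.15],q,speed=.08); r.hold(.2); st("a")
print(r.move_straight([*c,.118],q,speed=.04,max_force=12)); st("b")
print(r.move_straight([*c,.104],q,speed=.03,max_force=20)); st("c")
print(r.move_straight([*c,.088],q,speed=.03,max_force=22)); st("d")
```

```text
a 21.51 [ 0.4733 -0.3174  0.1506] F [ 0.21 -1.31 -2.65] T [0.02 0.07 0.01] w 0.0205 gf 97.9
False
b 22.46 [ 0.4732 -0.3173  0.1182] F [-0.86 -0.77 -1.62] T [-0.02  0.02 -0.03] w 0.0207 gf 97.9
False
c 23.07 [ 0.4734 -0.3181  0.1042] F [ 2.19 -4.74  0.82] T [-0.91  0.06  0.32] w 0.0204 gf 98.4
True
d 23.59 [ 0.473  -0.3174  0.0892] F [-0.5   0.15  5.28] T [ 0.1   0.19 -0.02] w 0.0208 gf 99.6
```

The jaw load rose and then vanished, and the floor was felt at TCP z 0.089. I'll press once more, then look before releasing.

Run:
```python
from h import *
q=quat(.112); c=np.load("c.npy")
print(r.move_straight([*c,.0865],q,speed=.02,max_force=15)); r.hold(.2); st("press")
command_gripper(.05); r.hold(.3); command_gripper(.085); st("open")
r.move_straight([*c,.2],q,speed=.12); r.reach([.35,0.0,.3],q); r.hold(.2); st("away")
out=[];e=np.array([.473,-.3165]);x=np.array([np.cos(.112),np.sin(.112)]);y=np.array([-x[1],x[0]])
for cam in("top","side"):
    im,d=optics.get_image(cam); P=cloud(cam,d).reshape(-1,3); I=im.mean(2).ravel(); pp=pix(cam,[*e,.08])[0].astype(int)
    out.append(cv2.resize(im[pp[1]-40:pp[1]+40,pp[0]-40:pp[0]+40],(400,400)))
    u=(P[:,:2]-e)@x; v=(P[:,:2]-e)@y
    for nm,lo,hi in(("front",.062,.078),("mid",-.028,.028),("rear",-.085,-.062)):
        m=(u>lo)&(u<hi)&(abs(v)<.02)&(P[:,2]>.07)&(P[:,2]<.105)
        if m.sum(): print(cam,nm,m.sum(),"v",np.percentile(v[m],[3,50,97]),"z",np.percentile(P[m][:,2],[50,90]))
    m=(abs(u)<.045)&(abs(v)<.016)&(P[:,2]>.088)&(I<80);print("block u",np.percentile(u[m],[2,98]) if m.sum() else None)
    m=(abs(u+.052)<.006)&(P[:,2]>.092)&(abs(v)<.03); k=np.argsort(v[m]); print("jaw v,z",(np.c_[v[m],P[m][:,2]][k]*1000).round().astype(int).tolist())
cv2.imwrite("pics/end.png",np.hstack(out)[:,:,::-1])
```

```text
True
press 24.0 [ 0.473  -0.3174  0.0892] F [-1.7   0.67  6.65] T [ 0.06  0.18 -0.02] w 0.0205 gf 99.6
open 25.13 [ 0.4734 -0.3186  0.0896] F [ 0.74 -0.83  0.19] T [-0.02 -0.   -0.01] w 0.0849 gf 0.0
away 27.73 [ 0.3504 -0.0006  0.2996] F [0.7  0.16 0.5 ] T [-0.01 -0.05  0.04] w 0.0853 gf 0.0
top front 25 v [-0.00419971  0.00333513  0.00861425] z [0.09024898 0.09255991]
top mid 142 v [-0.00920582  0.00303966  0.01235602] z [0.09364134 0.09731931]
top rear 35 v [-0.00427488  0.00258192  0.00846676] z [0.09034762 0.09297377]
block u [-0.0378013   0.03510458]
jaw v,z [[-24, 120], [-23, 122], [-20, 120], [-20, 124], [-20, 123], [-19, 125], [-16, 124], [-16, 127], [-16, 126], [-15, 119], [-13, 122], [-13, 126], [-12, 117], [-12, 127], [-12, 96], [-11, 118], [-11, 117], [-11, 107], [-11, 121], [-11, 97], [-10, 113], [-10, 115], [-9, 92], [-1, 94], [3, 102], [3, 103], [4, 104], [5, 106], [6, 100], [7, 105], [7, 103], [7, 105], [11, 109], [11, 110], [11, 109], [12, 110], [15, 113], [15, 113], [16, 117], [18, 120], [20, 119], [21, 122], [21, 123], [22, 122], [24, 122], [24, 122], [24, 119], [
[... 187 characters left out ...]
[0.08794103 0.09247798]
block u [-0.02830836 -0.00837351]
jaw v,z [[-24, 120], [-24, 123], [-23, 122], [-20, 111], [-20, 122], [-19, 122], [-18, 119], [-17, 102], [-16, 114], [-16, 104], [-16, 109], [-16, 118], [-15, 123], [-15, 99], [-14, 123], [-14, 102], [-14, 120], [-13, 99], [-12, 116], [-12, 124], [-12, 109], [-12, 114], [-12, 118], [-11, 111], [-11, 96], [-11, 115], [-10, 106], [-10, 94], [-10, 121], [-9, 124], [-9, 112], [0, 93], [6, 92], [14, 122], [16, 122], [18, 123], [23, 125], [23, 126], [24, 124], [25, 122], [25, 107], [26, 125], [26, 121], [27, 112], [27, 107], [28, 120], [28, 97], [29, 118], [29, 99], [29, 122], [29, 104], [30, 115], [30, 93], [30, 125], [30, 116], [30, 101]]
```

View pics/end.png

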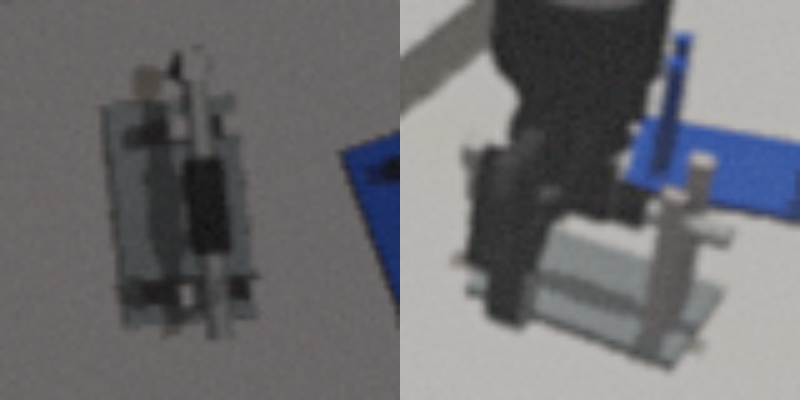

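The gauge is seated: rod axis at about 82.5 mm, within about 1 mm of the slots' middle line. The jaw profile matches its closed one from the start, and the arm is clear. Handing in.

```bash
python3 -c "
from workcell import r
print(r.finish_job())"
```

```text
the job is handed in; nothing more can be done
None
```

I pressed the stylus on the round, triangular and square heads in that order (about 2 N, about 1 s each), then seated the gauge in the fork stand with the jaw closed and let go; the job is handed in at about 28 s, but the hand-in call returned no verdict.

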